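Hold a hot garlic bulb in the tongs over a ramekin for seasoning

TASK

The garlic bulb on the cork trivet is straight from the oven and I want to grind salt and pepper over it. Stand the white ramekin upright on the worktop midway between the salt mill and the pepper mill to catch what falls, let go of it, then take the kitchen tongs, close their two jaws on the bulb, lift it and finish while still holding it in the tongs, upright and still, centred over the ramekin with its underside about 5 cm clear above the rim. The bulb is too hot for the gripper to touch; leave the mills, the trivet and everything else where they stand.

Things in the scene. Friction and masses are not known exactly. Their poses are not given: they have to be found in the camera images.
- ramekin: small white ceramic ramekin, round, 69 mm across, 42 mm high, wall about 8 mm thick at the rim, inner floor 8 mm above the underside; empty, 0.10 to 0.18 kg. Origin: centre of its underside. It can be pinched by its wall from above, one finger inside; z axis up
- salt_mill: pale wooden mill, waisted and turned, 55 mm across, 140 mm high, standing upright; origin: centre of its underside. The two mills stand 270 mm apart, centre to centre; which is on the left varies. Its y axis lies along the line between the mills
- pepper_mill: dark brown wooden mill, same turned shape but taller, 55 mm across, 165 mm high, standing upright; origin: centre of its underside. Its y axis lies along the line between the mills
- tongs: steel kitchen tongs lying flat on the worktop, arms side by side, 32 mm high, 190 mm from hinge pin to jaw ends, plus a 21 mm wire hanging loop behind the pin; about 0.10 kg. Origin: on the hinge pin, at the tongs' underside; x axis along their middle line from hinge to jaws, z up. The two arms are sprung apart and close together, evenly about the x axis
- tongs_grip (a point): point midway between the black hand grips, 95 mm from the hinge pin, 16 mm above the tongs' underside, near the balance point; axes as the tongs'. The grips' outer faces are flat, 58 mm long, 26 mm high, nearly parallel to the x axis; open they measure 63 mm across. Squeezed to 58 mm they are firm enough to carry and the jaws still stand well open
- tongs_jaws (a point): point midway between the two cupped, lined jaws, 168 mm from the hinge pin, 16 mm above the tongs' underside; axes as the tongs'. Jaws: 28 mm high (2 to 30 mm above the underside), about 42 mm long, 86 mm apart inside and 100 mm over their outsides when open, about 77 mm apart inside when the hand grips are squeezed to 58 mm
- tongs_left: the arm, hand grip and jaw of the tongs on the side of their +y axis; origin on the hinge pin. It takes about 4 N on each hand grip to start closing the tongs, about 6 N when the jaws reach the bulb's width; force beyond that presses on the bulb, a little over half of it. Each 1 mm that the hand grips come together closes the jaws by 1.8 mm
- tongs_right: the arm, hand grip and jaw of the tongs on the side of their -y axis; origin on the hinge pin; same as the other, mirrored
- garlic: whole pinkish-white garlic bulb, 54 mm across at its widest, which is 20 to 25 mm above its underside, 53 mm high with its pointed neck, 0.02 to 0.045 kg, standing upright on the trivet. Origin: centre of its underside; z axis up through the neck
- trivet: round cork trivet, 110 mm across and 10 mm thick, lying fixed on the worktop; origin: centre of its underside
- lime: green lime, 53 mm long, 48 mm high, lying loose near the front edge; origin: centre of its underside; a bystander
- lemon: yellow lemon, 71 mm long, 51 mm high, lying loose behind the mills; origin: centre of its underside; a bystander
- peeler: slim white vegetable peeler, 170 mm long, 18 mm high, lying loose near the front edge on the right; origin: centre of its underside; a bystander

How it is judged (in metres and radians):
On the way, in this order (a step that is already met when the one before it is completed fails the run):
1. the ramekin stands upright on the worktop midway between the two mills, let go (horizontal distance between ramekin and salt_mill below 0.155 m and horizontal distance between ramekin and pepper_mill below 0.155 m and x of ramekin in the frame of salt_mill between -0.02 and 0.02 m and height (world z) of ramekin below 0.004 m and angle between ramekin's own z axis and vertical below 0.1 rad and contact force between ramekin and the arm below 0.1 N and contact force between ramekin and the fingers below 0.1 N), for 0.2 s.
2. the bulb is clamped between the two jaws of the tongs and lifted clear of the trivet (contact force between each of tongs_left, tongs_right and garlic above 0.5 N and height (world z) of garlic above 0.03 m and contact force between garlic and trivet below 0.05 N), for 0.2 s.
At the end, for the whole second after the job is handed in: Still held: fingers on tongs, both jaws on the bulb, nothing else carrying either. Bulb still, tilted under 23 degrees, underside 25 to 100 mm above the ramekin's rim, within 25 mm of its centre. Ramekin upright on the worktop, within 2 cm of midway between the mills along and across their line (horizontal distance between garlic and ramekin below 0.025 m and height (world z) of garlic between 0.067 and 0.142 m and angle between garlic's own z axis and vertical below 0.4 rad and linear speed of garlic below 0.03 m/s and contact force between each of tongs_left, tongs_right and garlic above 0.5 N and contact force between tongs and the fingers above 2 N and contact force between each of garlic, tongs and ramekin below 0.05 N and contact force between tongs and salt_mill below 0.05 N and contact force between tongs and pepper_mill below 0.05 N and horizontal distance between ramekin and salt_mill below 0.155 m and horizontal distance between ramekin and pepper_mill below 0.155 m and x of ramekin in the frame of salt_mill between -0.02 and 0.02 m and height (world z) of ramekin below 0.004 m and angle between ramekin's own z axis and vertical below 0.1 rad); the arm keeps its last pose, push and grip.
It fails at once if the hot bulb is touched by the fingers or the arm (contact force between garlic and the fingers above 0.3 N or contact force between garlic and the arm above 0.3 N).
It fails at once if a mill is shifted by more than 2 cm or knocked over (distance of any of salt_mill, pepper_mill from where it was at the start of the episode above 0.02 m or angle between any of salt_mill, pepper_mill's own z axis and vertical above 0.4 rad).
It fails at once if the lime, the lemon or the peeler is shifted by more than 3 cm (distance of any of lime, lemon, peeler from where it was at the start of the episode above 0.03 m).
It also fails if it takes over 67 s, if anything falls off the work surface, if the arm or the gripper's body presses on something with over 40 N, if the wrist force passes 120 N, or if a joint passes its speed limit or range.

ROBOT

A 6-joint arm with a two-finger parallel gripper is mounted at the origin on a cart in front of the work surface, level with it; the furniture and walls round the work are solid. World frame = base frame: x ahead of the robot, y to its left, z up, the work surface at z = 0. Lengths are in mm, angles in rad, forces in N, time in s.
With the tool pointing down it reaches from about 375 to 925 mm from the base axis. Payload 5.7 kg.
Tool frame: the origin (TCP) lies on the centre line of the jaws, within the pads' length; the fingertips stand 11 mm ahead of it and the grasp point (between the pads) lies 8 mm behind it; z points along the fingers, y is the line along which they close (so a half turn about z gives the same grasp; the last joint's range is limited). The gripper opens to 85 mm and grips with 20 to 120 N. Pads are 22 mm wide; open, the fingers measure 114 mm over their backs; the gripper's body (76 mm by 85 mm) begins 54 mm behind the grasp point. The pads swing forward as they close: fully open they stand 13 mm farther back than shut.
Start: joints at [-1.314, 0.359, 1.51, -0, 1.272, -0.115], TCP at [217.959, -558.978, 220.567] pointing down, gripper open.
Joint ranges: [-2.97, 2.97], [-1.01, 2.36], [0.21, 2.38], [-0.96, 4.11], [0.2, 2.71], [-2.98, 2.98]. Speed limits (rad/s): [2.39, 2.39, 3.14, 3.14, 3.14, 3.14].

INTERFACE

Orientations are given as a unit quaternion [w, x, y, z].
In Python, from plant import bot, imaging, workorder gives the robot as it stands. The module is installed in compiled form; this text tells all that it offers.
- The arm moves only by the shell command python3 -m creep 'ROWS' [FORCE]. ROWS is JSON, a list of rows, each a list of 7 numbers: the shift along the tool's x, y, z in mm, then the turn, a rotation vector about the tool's x, y, z in degrees, then the finger opening in mm, from 0 to 85.4. In form: [[tx, ty, tz, wx, wy, wz, jaw], ...]. A call has 1 to 12 rows; each row shifts and turns the commanded pose from where the row before left it, along the tool's axes as they then stand; what a row does not reach is not made up. A row lasts 1/8 s, in which the tool goes at most 62.5 mm and 10.7 degrees, less where a joint would pass 70% of its speed; a pose out of reach is approached as far as the arm can. A call is refused whole if a number of a shift passes 62.5 or a number of a turn 10.7, either way. A call with a gripper value outside its range is refused whole. The fingers move at their own pace and stop on an object; FORCE is the grip in N (left out, the last holds). Time passes only in rows, so rows that do not move let the fingers close. It gives the time, the measured TCP pose, the force, the opening and the grip force at its end, in the units of the state.
- bot.sense(): the state, without advancing time (a new reading comes with each control period).
- imaging.camera(name): name is "scene" or "top" or "wrist"; returns the picture (384x512x3 uint8, red, green, blue); there is no depth.
- imaging.camera_info(name): a dict with "intrinsics" (3x3 intrinsics, pixels), "cam_to_world" (4x4, takes a point from camera to world coordinates). Camera axes: x right, y down, z forward; pixel columns grow to the right and rows downward; lengths in mm; the calibration is good to about 2 mm. A picture is of the moment at which its call begins: read the wrist's pose just before it. camera_info takes no time and is no camera call; for the wrist camera it gives the pose at the moment of the call.
- workorder.close_job(): hands the job in; it is judged then, once.
Trained networks look in the newest picture that a camera, given by its name, has taken for a name from the list of things; names that differ only in an ending like _2 or _b are one class to them, and where a whole thing is asked for, a point or a joint stands for the part that bears it (a point fixed in the world has none). Each returns a list of dicts, best first, with "p" (0 to 1); they miss things now and then, are a little off and sometimes report something else, mostly with a low value. They report only what shows in the picture. A call takes as long as a camera call.
- imaging.regions_of(query, camera): "pixels" (384x512 bool, what is visible of it) and "position" ([row, column] in pixels, amid what is visible of it).
- imaging.tip_of(query, camera): "position" ([row, column] in pixels: a listed point, or the origin of a listed thing).
The state is a dict: "time_s": time; "joints": joint angles; "qvel": joint speeds; "effort": joint torques, N m; "tool_pos": TCP position; "ee_rot": TCP orientation; "contact_force": force on the tool from outside, world axes, zero at the start; "wrist_torque": the same for the moment, N m; "opening": opening from 0.0 (shut) to 1.0 (fully open); "grip_force": force on a finger pad.
Only numpy, scipy, OpenCV 4.12 (cv2) and the standard library are available. Lean on these libraries where they do the work, as an engineer would, in place of code of your own. Each camera call takes 0.05 s, during which the arm holds its last target. There are 200 camera calls.

## Working session

There is one attempt and no reset: what is moved stays moved. The work goes in short steps, Python scripts to look and compute and a shell command to move; the robot and the scene stay as the last step left them, time stands still between calls to the robot, and variables do not carry over. Pictures are saved under pics/ and viewed, at most 10 in all, crops included, and the job is handed in when it is done.

```bash
mkdir -p pics; cat > h.py <<'E'
import numpy as np, cv2
from plant import bot, imaging
def ray(cam,rc,z):
    i=imaging.camera_info(cam);K=np.array(i["intrinsics"]);T=np.array(i["cam_to_world"])
    d=T[:3,:3]@np.linalg.solve(K,[rc[1],rc[0],1]);o=T[:3,3]
    return (o+d*(z-o[2])/d[2]).round(1)
E
python3 - <<'E'
from h import *
s=bot.sense();print(s)
for c in("top","scene"):
    cv2.imwrite(f"pics/{c}0.png",imaging.camera(c)[:,:,::-1])
    for n,z in dict(ramekin=0,salt_mill=0,pepper_mill=0,tongs=0,tongs_grip=16,tongs_jaws=16,garlic=10,trivet=0,lime=0,lemon=0,peeler=0).items():
        print(c,n,[(round(r["p"],2),np.round(r["position"]).tolist(),ray(c,r["position"],z).tolist()) for r in imaging.tip_of(n,c)[:2]])
E
```

```text
{'time_s': 0.0, 'joints': array([-1.31408465e+00,  3.59495098e-01,  1.51147915e+00, -1.21972825e-05,
        1.27249100e+00, -1.15084648e-01]), 'qvel': array([ 0.00064176, -0.00239066, -0.00039928, -0.0008514 , -0.00162027,
       -0.00011519]), 'effort': array([-8.32574660e-04, -5.27617335e+01, -2.78625458e+01, -3.61103603e-04,
        1.33336094e-02, -9.88908965e-06]), 'tool_pos': array([ 217.78600033, -558.30202216,  219.74172574]), 'ee_rot': array([-9.33541922e-04,  9.82769877e-01,  1.84830984e-01, -7.20603699e-05]), 'contact_force': array([-0.2742916 , -0.23796636, -0.53013084]), 'wrist_torque': array([ 0.01324398, -0.03683829,  0.01049168]), 'grip_force': 0.0, 'opening': 0.9987694601934589}
top ramekin [(0.73, [210.0, 262.0], [464.8, -10.8, 0.0])]
top salt_mill [(0.55, [201.0, 304.0], [492.2, -140.8, 0.0])]
top pepper_mill [(0.69, [207.0, 393.0], [480.1, -408.9, 0.0]), (0.45, [201.0, 308.0], [494.6, -151.2, 0.0])]
top tongs [(0.55, [236.0, 239.0], [383.8, 56.2, 0.0])]
top tongs_grip [(0.63, [220.0, 212.0], [430.6, 139.5, 16.0])]
top tongs_jaws [(0.49, [206.0, 190.0], [471.3, 20
[... 403 characters left out ...]
n [(0.83, [214.0, 231.0], [453.7, -6.1, 0.0])]
scene salt_mill []
scene pepper_mill [(0.67, [295.0, 336.0], [483.5, -419.8, 0.0])]
scene tongs [(0.9, [213.0, 203.0], [388.2, 44.1, 0.0])]
scene tongs_grip [(0.76, [188.0, 205.0], [450.3, 145.8, 16.0])]
scene tongs_jaws [(0.62, [180.0, 200.0], [459.4, 202.7, 16.0])]
scene garlic [(0.67, [170.0, 170.0], [410.7, 336.0, 10.0])]
scene trivet [(0.75, [172.0, 174.0], [421.6, 333.2, 0.0]), (0.23, [191.0, 205.0], [451.7, 152.8, 0.0])]
scene lime [(0.8, [242.0, 232.0], [387.6, -121.4, 0.0])]
scene lemon [(0.76, [238.0, 340.0], [644.1, -270.2, 0.0]), (0.65, [240.0, 235.0], [397.7, -120.8, 0.0])]
scene peeler [(0.83, [292.0, 284.0], [392.1, -345.2, 0.0])]
```

View pics/top0.png

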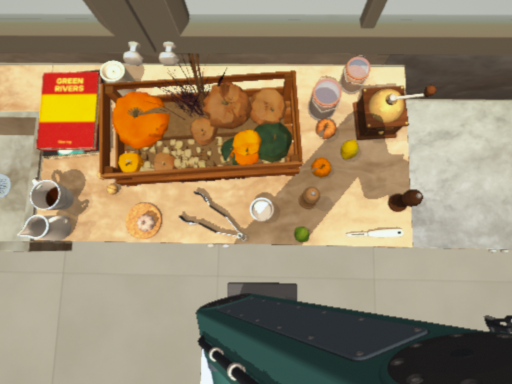

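View pics/scene0.png

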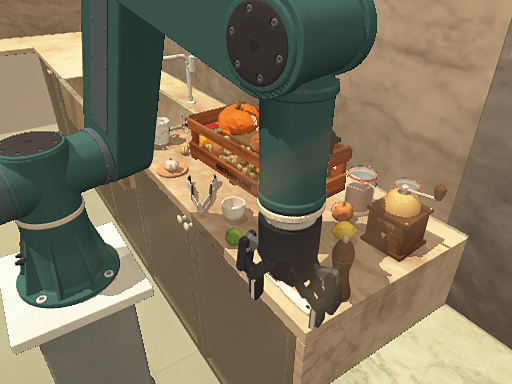

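The top view shows the ramekin at (210,262), salt mill (196,312), pepper mill (200,402), tongs hinge at (236,240) opening up-left, and the garlic at (218,145). In the scene view the arm hides the salt mill. I'll move above the mills so the wrist camera can see them.

```bash
python3 -m creep '[[0,0,-55,0,0,10.6,85],[0,0,-55,0,0,10.6,85],[35,-48,0,0,0,0,85],[35,-48,0,0,0,0,85],[35,-48,0,0,0,0,85],[35,-48,0,0,0,0,85],[35,-48,0,0,0,0,85],[35,-48,0,0,0,0,85],[0,0,0,0,0,0,85],[0,0,0,0,0,0,85]]' 40
python3 - <<'E'
from h import *
s=bot.sense();print(s["tool_pos"],s["ee_rot"]);print(imaging.camera_info("wrist"))
c="wrist";cv2.imwrite("pics/w1.png",imaging.camera(c)[:,:,::-1])
for n in("ramekin","salt_mill","pepper_mill","tongs"):
    print(n,[(round(r["p"],2),np.round(r["position"]).tolist(),ray(c,r["position"],0).tolist()) for r in imaging.tip_of(n,c)[:2]])
c="top";imaging.camera(c)
for n in("salt_mill","pepper_mill"):
    print(n,[(round(r["p"],2),np.round(r["position"]).tolist(),ray(c,r["position"],0).tolist()) for r in imaging.tip_of(n,c)[:2]])
E
```

```text
time_s: 2.45
tool_pos: [427.3, -270.8, 330.6]
ee_rot: [0.0, 1.0, 0.001, -0.0]
contact_force: [-0.2, 0.4, 0.4]
opening: 0.994
grip_force: 0.0
[ 427.32046936 -270.8239812   330.64913275] [ 3.14851094e-04  9.99998907e-01  1.43307679e-03 -1.81869632e-04]
{'intrinsics': array([[297.89350354,   0.        , 250.2582697 ],
       [  0.        , 297.89350354, 190.44707895],
       [  0.        ,   0.        ,   1.        ]]), 'cam_to_world': array([[ 2.40368175e-03, -9.60308328e-01, -2.78930346e-01,
         4.97999344e+02],
       [-9.99995232e-01, -1.76752150e-03, -2.53219017e-03,
        -2.69048017e+02],
       [ 1.93866792e-03,  2.78935103e-01, -9.60307997e-01,
         4.83808504e+02],
       [ 0.00000000e+00,  0.00000000e+00,  0.00000000e+00,
         1.00000000e+00]])}
ramekin [(0.63, [125.0, 84.0], [465.8, -7.2, 0.0])]
salt_mill [(0.71, [107.0, 174.0], [492.4, -152.5, 0.0])]
pepper_mill [(0.98, [107.0, 345.0], [492.9, -419.1, 0.0]), (0.29, [173.0, 54.0], [387.0, 54.3, 0.0])]
tongs []
salt_mill [(0.84, [201.0, 307.0], [494.2, -148.4, 0.0]), (0.27, [211.0, 263.0], [460.2, -15.7, 0.0])]
pepper_mill []
```

View pics/w1.png

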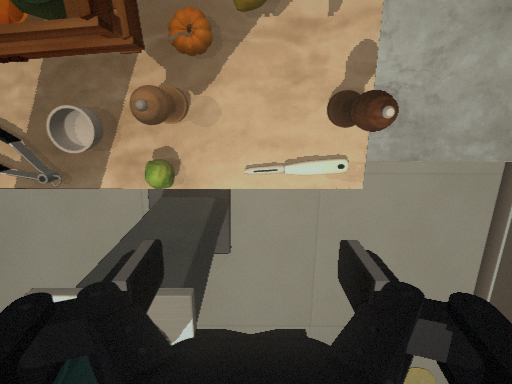

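The wrist view shows the salt mill base at about (174,107), the pepper mill base at about (345,107) and the ramekin at (75,128). The mills measure 267 mm apart, close to the stated 270, so the midpoint is about (492.5,-286). Next I'll go above the ramekin.

```bash
python3 -m creep '[[3,-53,26,0,0,0,85],[3,-53,26,0,0,0,85],[3,-53,26,0,0,0,85],[3,-53,26,0,0,0,85],[3,-50,26,0,0,0,85],[0,0,0,0,0,0,85],[0,0,0,0,0,0,85]]'
python3 - <<'E'
from h import *
s=bot.sense();print(s["tool_pos"],s["ee_rot"])
c="wrist";im=imaging.camera(c);cv2.imwrite("pics/w2.png",im[:,:,::-1])
for n,z in dict(ramekin=0,salt_mill=0,tongs=0,tongs_grip=16,tongs_jaws=16).items():
    print(n,[(round(r["p"],2),np.round(r["position"]).tolist(),ray(c,r["position"],z).tolist()) for r in imaging.tip_of(n,c)[:2]])
m=imaging.regions_of("ramekin",c)[0]["pixels"]
r,cc=np.where(m);print([ (k,v.tolist()) for k,v in dict(L=ray(c,(np.median(r[cc==cc.min()]),cc.min()),42),R=ray(c,(np.median(r[cc==cc.max()]),cc.max()+1),42),T=ray(c,(r.min(),np.median(cc[r==r.min()])),42)).items()])
E
```

```text
time_s: 3.72
tool_pos: [442.4, -9.1, 201.0]
ee_rot: [0.0, 1.0, 0.001, 0.0]
contact_force: [0.6, -0.6, 0.7]
opening: 0.992
grip_force: 0.0
[442.44093329  -9.14393377 200.96363024] [3.00609813e-04 9.99999139e-01 1.25304498e-03 2.46694369e-04]
ramekin [(0.62, [149.0, 250.0], [462.9, -8.1, 0.0])]
salt_mill [(0.68, [118.0, 372.0], [498.2, -149.8, 0.0])]
tongs [(0.85, [212.0, 199.0], [383.0, 55.8, 0.0])]
tongs_grip [(0.53, [213.0, 199.0], [387.4, 52.8, 16.0])]
tongs_jaws []
[('L', [459.9, 25.7, 42.0]), ('R', [462.5, -42.9, 42.0]), ('T', [495.4, -13.2, 42.0])]
```

View pics/w2.png

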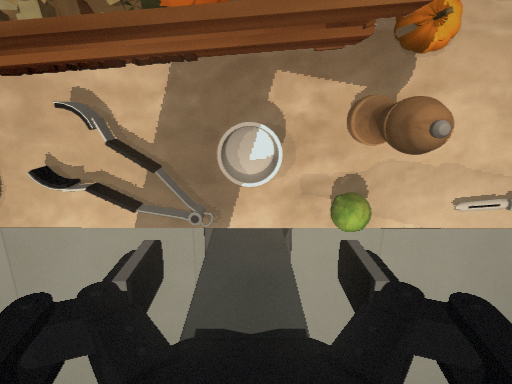

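Seen from above, the ramekin's rim is centred at (250,154), which is (461.5,-8.6) with a 68.6 mm diameter. I'll grip it across the outside.

```bash
python3 -m creep '[[19,0,0,0,0,0,85.4],[0,0,50,0,0,0,85.4],[0,0,50,0,0,0,85.4],[0,0,50,0,0,0,85.4],[0,0,34,0,0,0,85.4],[0,0,0,0,0,0,85.4],[0,0,0,0,0,0,66],[0,0,0,0,0,0,62],[0,0,0,0,0,0,60],[0,0,0,0,0,0,60],[0,0,0,0,0,0,60]]' 30
```

```text
time_s: 5.45
tool_pos: [462.5, -8.7, 18.0]
ee_rot: [0.0, 1.0, 0.001, 0.002]
contact_force: [-0.7, 1.1, 8.1]
opening: 0.772
grip_force: 34.5
```

```bash
python3 -m creep '[[0,0,-25,0,0,0,60],[0,0,-45,0,0,0,60],[0,0,-50,0,0,0,60],[0,0,-50,0,0,0,60],[5,46,0,0,0,0,60],[5,46,0,0,0,0,60],[5,46,0,0,0,0,60],[5,46,0,0,0,0,60],[5,46,0,0,0,0,60],[6,47,0,0,0,0,60],[0,0,0,0,0,0,60],[0,0,0,0,0,0,60]]'
```

```text
time_s: 6.95
tool_pos: [491.8, -284.8, 186.5]
ee_rot: [-0.001, 1.0, 0.001, -0.0]
contact_force: [-0.7, 0.9, -2.0]
opening: 0.777
grip_force: 34.9
```

```bash
python3 - <<'E'
from h import *
s=bot.sense();print(s["tool_pos"],s["opening"],s["grip_force"])
c="wrist";im=imaging.camera(c);cv2.imwrite("pics/w3.png",im[:,:,::-1])
for n in ("salt_mill","pepper_mill","ramekin"):
    print(n,[(round(r["p"],2),np.round(r["position"]).tolist(),ray(c,r["position"],0).tolist()) for r in imaging.tip_of(n,c)[:2]])
E
```

```text
[ 491.80524804 -284.80942561  186.48146062] 0.7774493564697379 34.93894912098767
salt_mill [(0.69, [159.0, 134.0], [501.7, -149.0, 0.0])]
pepper_mill [(0.89, [168.0, 365.0], [490.9, -416.2, 0.0])]
ramekin [(0.65, [225.0, 248.0], [420.4, -280.8, 0.0]), (0.19, [161.0, 135.0], [499.5, -149.5, 0.0])]
```

View pics/w3.png

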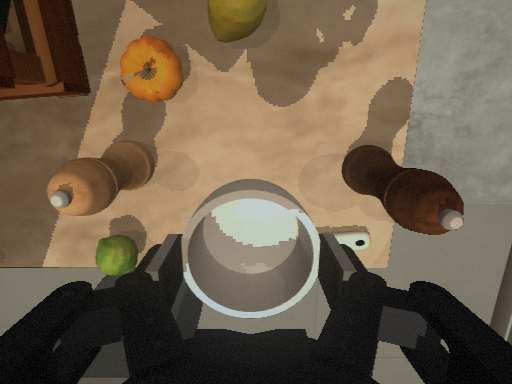

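The ramekin is held level. The mill bases show at about (130,162) and (367,168), so the midpoint is about (494,-284). Lowering it now.

```bash
python3 -m creep '[[3,0,45,0,0,0,60],[0,0,50,0,0,0,60],[0,0,50,0,0,0,60],[0,0,15,0,0,0,60],[0,0,7,0,0,0,60],[0,0,2,0,0,0,60],[0,0,0,0,0,0,60]]'
```

```text
time_s: 8.02
tool_pos: [496.5, -286.2, 19.0]
ee_rot: [0.001, 1.0, 0.001, 0.001]
contact_force: [0.0, -0.2, -1.1]
opening: 0.775
grip_force: 35.0
```

```bash
python3 -m creep '[[0,0,1,0,0,0,60],[0,0,0.5,0,0,0,60],[0,0,0,0,0,0,72],[0,0,0,0,0,0,85.4],[0,0,0,0,0,0,85.4],[0,0,0,0,0,0,85.4],[0,0,-20,0,0,0,85.4],[0,0,-40,0,0,0,85.4],[0,0,-50,0,0,0,85.4],[0,0,-50,0,0,0,85.4],[0,0,-40,0,0,0,85.4],[0,0,0,0,0,0,85.4]]'
python3 - <<'E'
from h import *
s=bot.sense();print(s["tool_pos"])
c="wrist";im=imaging.camera(c);cv2.imwrite("pics/w4.png",im[:,:,::-1])
for n in ("salt_mill","pepper_mill","ramekin"):
    print(n,[(round(r["p"],2),np.round(r["position"]).tolist(),ray(c,r["position"],0).tolist()) for r in imaging.tip_of(n,c)[:2]])
m=imaging.regions_of("ramekin",c)[0]["pixels"]
r,cc=np.where(m);print([ (k,v.tolist()) for k,v in dict(L=ray(c,(np.median(r[cc==cc.min()]),cc.min()),42),R=ray(c,(np.median(r[cc==cc.max()]),cc.max()+1),42),T=ray(c,(r.min(),np.median(cc[r==r.min()])),42)).items()])
E
```

```text
time_s: 9.52
tool_pos: [497.5, -287.0, 219.7]
ee_rot: [0.002, 1.0, 0.001, 0.003]
contact_force: [1.2, -0.4, 0.3]
opening: 0.998
grip_force: 0.0
[ 497.51627758 -286.97789568  219.74280813]
salt_mill [(0.58, [163.0, 140.0], [494.6, -145.2, 0.0])]
pepper_mill [(0.6, [166.0, 350.0], [490.6, -409.5, 0.0])]
ramekin [(0.85, [164.0, 252.0], [492.9, -285.8, 0.0])]
[('L', [492.7, -248.4, 42.0]), ('R', [493.4, -316.5, 42.0]), ('T', [527.2, -281.9, 42.0])]
```

The ramekin stands at about (493,-284), midway between the mills, and has been let go. Now the tongs.

```bash
python3 -m creep '[[-10,-50,-4,0,0,0,85.4],[-10,-50,-4,0,0,0,85.4],[-10,-50,-4,0,0,0,85.4],[-10,-50,-4,0,0,0,85.4],[-10,-50,-4,0,0,0,85.4],[-10,-50,0,0,0,0,85.4],[-10,-50,0,0,0,0,85.4],[-10,-50,0,0,0,-10,85.4],[0,0,0,0,0,-10,85.4],[0,0,0,0,0,-10,85.4],[0,0,0,0,0,-10,85.4],[0,0,0,0,0,-10,85.4]]'
python3 -m creep '[[0,0,0,0,0,-10,85.4],[0,0,0,0,0,0,85.4],[0,0,0,0,0,0,85.4]]'
python3 - <<'E'
from h import *
s=bot.sense();print(s["tool_pos"],s["ee_rot"])
c="wrist";im=imaging.camera(c);cv2.imwrite("pics/w5.png",im[:,:,::-1])
for n,z in dict(tongs=32,tongs_grip=16,tongs_jaws=16,garlic=10,trivet=0).items():
    print(n,[(round(r["p"],2),np.round(r["position"]).tolist(),ray(c,r["position"],z).tolist()) for r in imaging.tip_of(n,c)[:2]])
E
```

```text
time_s: 11.28
tool_pos: [413.8, 114.4, 234.8]
ee_rot: [-0.0, 0.905, 0.426, -0.001]
contact_force: [-1.5, 0.2, 0.1]
opening: 1.004
grip_force: 0.0
time_s: 11.65
tool_pos: [414.4, 114.3, 235.5]
ee_rot: [-0.0, 0.866, 0.499, -0.001]
contact_force: [-0.5, 0.6, -0.3]
opening: 0.998
grip_force: 0.0
[414.36005935 114.32368431 235.51804949] [-3.30925657e-04  8.66423025e-01  4.99310178e-01 -6.15954495e-04]
tongs [(0.44, [209.0, 252.0], [387.5, 64.5, 32.0])]
tongs_grip []
tongs_jaws []
garlic []
trivet []
```

View pics/w5.png

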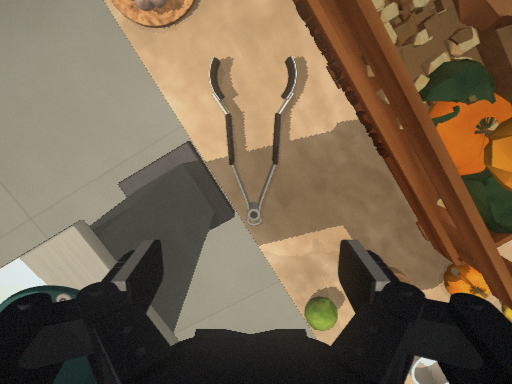

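The tongs' middle line runs straight up the image: jaw ends at (60,213) and (60,292), grips around rows 113–164 at columns 230 and 277, hinge at about (208,253). I'll compute the grip point and axis.

```bash
python3 - <<'E'
from h import *
c="wrist";im=imaging.camera(c)
T=np.array(imaging.camera_info(c)["cam_to_world"]);print(T.round(3)[:3])
q=bot.sense()
from scipy.spatial.transform import Rotation as R
w=q["ee_rot"];Rt=R.from_quat([w[1],w[2],w[3],w[0]]).as_matrix()
loc=lambda p:(Rt.T@(np.array(p)-q["tool_pos"])).round(1)
for k in(("tongs"),("tongs_left"),("tongs_right")):
  for r in imaging.regions_of(k,c)[:2]:
    m=r["pixels"];rr,cc=np.where(m);print(k,r["p"],m.sum(),rr.min(),rr.max(),cc.min(),cc.max())
    if k=="tongs":
      for row in range(rr.min(),rr.max(),8):
        x=cc[rr==row]
        if len(x): a,b=loc(ray(c,(row+.5,x.min()),16)),loc(ray(c,(row+.5,x.max()+1),16));print(row,x.min(),x.max(),a[0],a[1],b[1])
  print([(round(r["p"],2),r["position"],loc(ray(c,r["position"],0))) for r in imaging.tip_of(k,c)[:2]])
g=cv2.resize(im[30:230,180:330],None,fx=4,fy=3.99 and 4,interpolation=cv2.INTER_CUBIC)[:,:,::-1]
cv2.imwrite("pics/c5.png",cv2.resize(g,(450,600)))
E
```

```text
[[ 8.66000e-01 -4.80000e-01 -1.39000e-01  4.49850e+02]
 [-4.99000e-01 -8.32000e-01 -2.43000e-01  1.77286e+02]
 [ 1.00000e-03  2.80000e-01 -9.60000e-01  3.89351e+02]]
tongs 0.62 2137 57 225 209 296
57 213 291 123.1 -43.5 47.7
65 210 295 114.6 -47.4 52.7
73 210 296 105.9 -47.7 54.2
81 210 295 97.1 -48.0 53.4
89 212 293 88.1 -46.0 51.4
97 214 290 79.1 -43.9 48.2
105 219 285 69.9 -38.2 42.5
113 224 280 60.5 -32.4 36.8
121 226 279 51.1 -30.2 35.8
129 226 279 41.4 -30.4 36.1
137 226 279 31.7 -30.7 36.4
145 227 278 21.7 -29.7 35.4
153 228 277 11.7 -28.6 34.4
161 229 277 1.5 -27.6 34.6
169 232 273 -8.9 -23.9 29.8
177 236 270 -19.4 -18.9 26.2
185 238 267 -30.1 -16.5 22.5
193 242 264 -41.0 -11.3 18.8
201 245 261 -52.0 -7.6 15.0
209 247 260 -63.2 -4.9 13.7
217 247 259 -74.6 -4.9 12.5
[(0.72, [210.1, 251.4], array([-69.9,   1. , 236.2])), (0.71, [203.5, 249.4], array([-60.3,  -1.7, 236.2]))]
tongs_left 0.63 837 58 207 209 247
[(0.84, [206.5, 254.7], array([-64.6,   5.6, 236.2]))]
tongs_right 0.77 886 57 207 258 296
[]
```

View pics/c5.png

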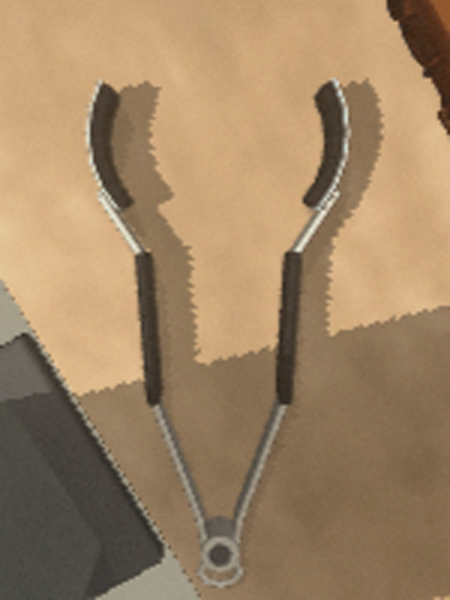

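The crop confirms it: grips at rows 114–165 and the pin at (214,253). In tool axes the grip point is at about (+28,+3), with the axis aligned to within half a degree. I'll descend and squeeze to 58 mm.

```bash
python3 -m creep '[[28,3,0,0,0,0,85.4],[0,0,55,0,0,0,85.4],[0,0,55,0,0,0,85.4],[0,0,55,0,0,0,85.4],[0,0,40,0,0,0,85.4],[0,0,16,0,0,0,85.4],[0,0,0,0,0,0,85.4]]' 20
python3 -m creep '[[0,0,0,0,0,0,75],[0,0,0,0,0,0,66],[0,0,0,0,0,0,62],[0,0,0,0,0,0,58],[0,0,0,0,0,0,58],[0,0,0,0,0,0,58]]'
```

```text
time_s: 13.18
tool_pos: [430.4, 137.0, 14.0]
ee_rot: [-0.001, 0.866, 0.501, -0.001]
contact_force: [0.3, -0.2, 0.7]
opening: 1.0
grip_force: 0.0
time_s: 13.92
tool_pos: [431.3, 137.2, 15.2]
ee_rot: [-0.0, 0.866, 0.501, 0.0]
contact_force: [-0.6, 0.6, -0.1]
opening: 0.681
grip_force: 0.0
```

```bash
python3 - <<'E'
from h import *
c="wrist";im=imaging.camera(c);s=bot.sense();print(s["grip_force"],s["opening"])
cv2.imwrite("pics/w6.png",im[:,:,::-1])
E
```

```text
0.0 0.6804220294188394
```

View pics/w6.png

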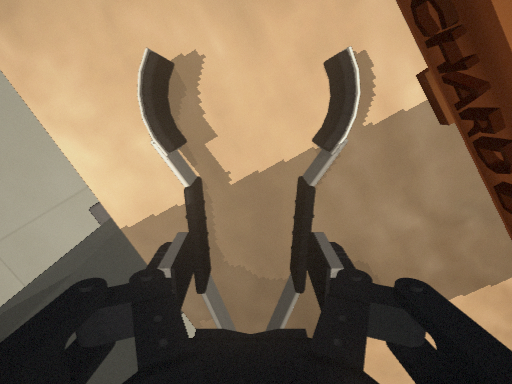

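```bash
python3 - <<'E'
from h import *
from scipy.spatial.transform import Rotation as R
c="wrist";q=bot.sense();w=q["ee_rot"];Rt=R.from_quat([w[1],w[2],w[3],w[0]]).as_matrix()
loc=lambda p:(Rt.T@(np.array(p)-q["tool_pos"])).round(1)
for rc in((178,186),(178,314),(292,198),(292,303),(235,190),(235,309),(48,148),(48,350),(75,172),(75,327),(240,165),(240,335)):print(rc,loc(ray(c,rc,29)))
E
```

```text
(178, 186) [ 37.7 -31.8 -13.9]
(178, 314) [ 37.6  29.9 -13.9]
(292, 198) [-25.8 -29.1 -13.9]
(292, 303) [-25.8  27.7 -13.9]
(235, 190) [  7.8 -31.6 -13.9]
(235, 309) [  7.8  29.1 -13.9]
(48, 148) [ 94.9 -44.5 -13.9]
(48, 350) [ 94.8  41.8 -13.9]
(75, 172) [ 84.1 -35.  -13.9]
(75, 327) [ 84.1  32.8 -13.9]
(240, 165) [  5.  -44.5 -13.9]
(240, 335) [  4.9  42.6 -13.9]
```

```bash
python3 -m creep '[[0,0,0,0,0,0,57],[0,0,0,0,0,0,56],[0,0,0,0,0,0,56],[0,0,0,0,0,0,56]]'
```

```text
time_s: 14.48
tool_pos: [431.3, 137.2, 15.1]
ee_rot: [-0.0, 0.866, 0.501, 0.0]
contact_force: [0.3, 0.2, 0.6]
opening: 0.655
grip_force: 0.0
```

```bash
python3 -m creep '[[0,0,-10,0,0,0,56],[0,0,-15,0,0,0,56],[0,0,-15,0,0,0,56],[0,0,0,0,0,0,56]]'
python3 - <<'E'
from h import *
c="wrist";im=imaging.camera(c)
cv2.imwrite("pics/w7.png",im[:,:,::-1])
E
```

```text
time_s: 14.98
tool_pos: [432.4, 137.4, 56.4]
ee_rot: [0.0, 0.866, 0.501, 0.001]
contact_force: [0.4, 0.2, -0.5]
opening: 0.658
grip_force: 0.0
```

View pics/w7.png

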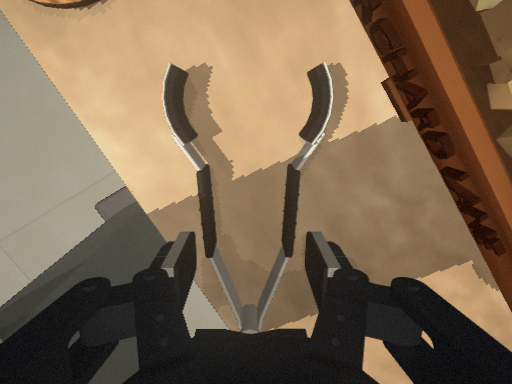

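The tongs stayed on the worktop: grips at rows 165–257, columns 198–298, with the pads at columns 193 and 308. I'll measure where the pads and grips are now.

```bash
python3 - <<'E'
from h import *
from scipy.spatial.transform import Rotation as R
c="wrist";q=bot.sense();w=q["ee_rot"];Rt=R.from_quat([w[1],w[2],w[3],w[0]]).as_matrix()
loc=lambda p:(Rt.T@(np.array(p)-q["tool_pos"])).round(1)
for z in(16,29):
  for rc in((165,197),(165,299),(257,204),(257,294),(211,199),(211,298),(65,172),(65,326),(318,250)):print(z,rc,loc(ray(c,rc,z)))
for z in (45,50,56,64):
  for rc in((234,193),(234,308)):print(z,rc,loc(ray(c,rc,z)))
m=imaging.regions_of("tongs",c)[0]["pixels"];r,cc=np.where(m)
for row in range(160,260,12):
  x=cc[r==row];print(row,x.min(),x.max(),loc(ray(c,(row,x.min()),25)),loc(ray(c,(row,x.max()+1),25)))
E
```

```text
16 (165, 197) [ 33.3 -35.8  39.8]
16 (165, 299) [33.2 31.4 39.9]
16 (257, 204) [-34.2 -34.2  39.7]
16 (257, 294) [-34.3  30.8  39.8]
16 (211, 199) [  1.1 -36.1  39.7]
16 (211, 298) [ 0.9 32.1 39.8]
16 (65, 172) [ 94.4 -47.8  39.8]
16 (65, 326) [94.3 44.9 40. ]
16 (318, 250) [-86.6  -1.   39.7]
29 (165, 197) [ 35.9 -33.5  26.8]
29 (165, 299) [35.8 29.2 26.9]
29 (257, 204) [-27.  -32.   26.7]
29 (257, 294) [-27.2  28.6  26.8]
29 (211, 199) [  5.9 -33.8  26.8]
29 (211, 298) [ 5.8 29.8 26.8]
29 (65, 172) [ 92.8 -44.7  26.8]
29 (65, 326) [92.8 41.7 27. ]
29 (318, 250) [-75.9  -1.1  26.7]
45 (234, 193) [ -2.8 -35.1  10.7]
45 (234, 308) [-3.  33.8 10.8]
50 (234, 193) [ -0.6 -34.    5.7]
50 (234, 308) [-0.8 32.7  5.8]
56 (234, 193) [  2.1 -32.9  -0.2]
56 (234, 308) [ 2.  31.5 -0.2]
64 (234, 193) [  5.8 -31.1  -8.2]
64 (234, 308) [ 5.7 29.7 -8.2]
160 189 307 [ 38.  -39.3  30.8] [37.9 34.8 30.9]
172 197 299 [ 30.4 -34.7  30.8] [30.3 30.2 30.9]
184 197 299 [ 22.5 -35.2  30.8] [22.4 30.5 30.9]
196 198 298 [ 14.4 -34.9  30.8] [14.4 30.3 30.9]
208 199 297 [  6.3 -34.6  30.8] [ 6.2 30.  30.8]
220 202 295 [ -2.2 -33.1  30.7] [-2.2 29.  30.8]
232 203 294 [-10.7 -32.8  30.7] [-10.8  28.7  30.8]
244 204 293 [-19.5 -32.6  30.7] [-19.6  28.4  30.8]
256 206 292 [-28.6 -31.5  30.7] [-28.7  28.1  30.8]
```

The pad gap apparently runs about 3 mm wider than commanded (the 69 mm ramekin also read 66), so the grips were never squeezed. I'll go back down, recentre and close further.

```bash
python3 -m creep '[[4,-2,0,0,0,0,80],[0,0,0,0,0,0,80],[0,0,20,0,0,0,80],[0,0,22,0,0,0,80],[0,0,0,0,0,0,62],[0,0,0,0,0,0,57],[0,0,0,0,0,0,55],[0,0,0,0,0,0,55],[0,0,0,0,0,0,55]]'
python3 -m creep '[[0,0,0,0,0,0,54],[0,0,0,0,0,0,54],[0,0,0,0,0,0,54]]'
python3 -m creep '[[0,0,0,0,0,0,53],[0,0,0,0,0,0,53],[0,0,0,0,0,0,53]]'
python3 - <<'E'
from h import *
from scipy.spatial.transform import Rotation as R
c="wrist";im=imaging.camera(c);q=bot.sense();w=q["ee_rot"];Rt=R.from_quat([w[1],w[2],w[3],w[0]]).as_matrix()
cv2.imwrite("pics/w8.png",im[:,:,::-1])
loc=lambda p:(Rt.T@(np.array(p)-q["tool_pos"])).round(1)
m=imaging.regions_of("tongs",c)[0]["pixels"];r,cc=np.where(m)
for row in range(50,300,15):
  x=cc[r==row]
  if len(x):print(row,x.min(),x.max(),loc(ray(c,(row,x.min()),25)),loc(ray(c,(row,x.max()+1),25)))
E
```

```text
time_s: 16.2
tool_pos: [431.9, 141.7, 13.5]
ee_rot: [0.0, 0.866, 0.501, 0.0]
contact_force: [-0.8, 0.0, -0.3]
opening: 0.647
grip_force: 0.0
time_s: 16.58
tool_pos: [431.6, 141.6, 13.1]
ee_rot: [-0.0, 0.866, 0.501, -0.0]
contact_force: [0.4, 0.9, 0.6]
opening: 0.632
grip_force: 0.0
time_s: 16.95
tool_pos: [431.8, 141.6, 13.2]
ee_rot: [0.0, 0.866, 0.501, 0.0]
contact_force: [-0.7, -0.1, 2.2]
opening: 0.616
grip_force: 1.3
65 147 358 [ 88.4 -46.3 -11.8] [ 88.3  47.1 -11.7]
80 142 363 [ 82.1 -49.1 -11.8] [ 82.1  50.  -11.7]
95 141 364 [ 75.8 -50.2 -11.8] [ 75.7  51.1 -11.7]
110 142 363 [ 69.3 -50.4 -11.8] [ 69.2  51.4 -11.7]
125 145 360 [ 62.5 -49.7 -11.8] [ 62.4  50.7 -11.7]
140 152 353 [ 55.6 -47.1 -11.8] [ 55.5  48.1 -11.8]
155 157 348 [ 48.5 -45.4 -11.8] [ 48.4  46.4 -11.8]
170 169 337 [ 41.2 -40.2 -11.8] [ 41.1  41.7 -11.8]
185 180 326 [ 33.6 -35.3 -11.8] [ 33.5  36.9 -11.8]
200 187 319 [ 25.9 -32.4 -11.8] [ 25.8  34.  -11.8]
215 189 317 [ 17.9 -31.8 -11.8] [ 17.8  33.5 -11.8]
230 193 314 [  9.6 -30.3 -11.8] [  9.6  32.5 -11.8]
245 199 303 [  1.2 -27.6 -11.8] [  1.1  27.2 -11.8]
260 200 301 [ -7.6 -27.6 -11.8] [ -7.7  26.6 -11.8]
275 198 303 [-16.6 -29.  -11.8] [-16.8  28.1 -11.8]
290 198 308 [-26.  -29.4 -11.8] [-26.1  31.3 -11.8]
```

```bash
python3 -m creep '[[0,0,0,0,0,0,51],[0,0,0,0,0,0,51],[0,0,0,0,0,0,51]]'
python3 -m creep '[[0,0,0,0,0,0,49],[0,0,0,0,0,0,49],[0,0,0,0,0,0,49]]'
python3 - <<'E'
from h import *
from scipy.spatial.transform import Rotation as R
c="wrist";im=imaging.camera(c);q=bot.sense();w=q["ee_rot"];Rt=R.from_quat([w[1],w[2],w[3],w[0]]).as_matrix()
cv2.imwrite("pics/w9.png",im[:,:,::-1])
loc=lambda p:(Rt.T@(np.array(p)-q["tool_pos"])).round(1)
m=imaging.regions_of("tongs",c)[0]["pixels"];r,cc=np.where(m)
for row in range(50,300,15):
  x=cc[r==row]
  if len(x):print(row,x.min(),x.max(),loc(ray(c,(row,x.min()),25)),loc(ray(c,(row,x.max()+1),25)))
E
```

```text
time_s: 17.42
tool_pos: [431.7, 141.8, 13.5]
ee_rot: [-0.0, 0.866, 0.501, 0.0]
contact_force: [-0.1, 0.6, 8.6]
opening: 0.599
grip_force: 4.1
time_s: 17.8
tool_pos: [431.6, 141.9, 13.8]
ee_rot: [-0.0, 0.866, 0.501, 0.0]
contact_force: [-2.4, 1.5, 13.2]
opening: 0.575
grip_force: 6.6
65 150 358 [ 88.4 -45.2 -11.1] [ 88.5  47.3 -11.1]
80 144 363 [ 82.2 -48.4 -11.1] [ 82.2  50.2 -11.1]
95 144 364 [ 75.8 -49.  -11.1] [ 75.8  51.4 -11.1]
110 144 363 [ 69.2 -49.7 -11.1] [ 69.2  51.6 -11.1]
125 147 359 [ 62.5 -49.  -11.1] [ 62.4  50.4 -11.1]
140 154 353 [ 55.6 -46.4 -11.1] [ 55.5  48.3 -11.1]
155 159 348 [ 48.4 -44.7 -11.1] [ 48.4  46.6 -11.1]
170 170 335 [ 41.1 -39.9 -11.1] [ 41.   40.9 -11.1]
185 182 325 [ 33.4 -34.6 -11.1] [ 33.4  36.6 -11.1]
200 189 319 [ 25.7 -31.6 -11.1] [ 25.7  34.2 -11.1]
215 191 317 [ 17.7 -31.  -11.2] [ 17.6  33.6 -11.2]
230 194 315 [  9.3 -29.9 -11.2] [  9.3  33.1 -11.2]
245 203 298 [  0.8 -25.6 -11.2] [  0.8  24.7 -11.2]
260 204 297 [ -8.  -25.5 -11.2] [ -8.   24.6 -11.2]
275 202 299 [-17.  -27.  -11.2] [-17.1  26.1 -11.2]
290 200 303 [-26.3 -28.6 -11.2] [-26.4  28.7 -11.2]
```

Pressing up with 13 N while the tongs haven't closed means the pads are sitting on top of the grips. Working from the pad corners in w1 and w7, the tips are about 19–24 mm behind the TCP at these openings. So I need to go roughly 22 mm lower, in stages with the force watched.

```bash
python3 -m creep '[[0,0,-6,0,0,0,80],[0,0,0,0,0,0,84],[0,0,0,0,0,0,84],[0,1,8,0,0,0,84],[0,0,6,0,0,0,84],[0,0,0,0,0,0,84]]'
python3 -m creep '[[0,0,5,0,0,0,84],[0,0,0,0,0,0,84]]'
python3 -m creep '[[0,0,4,0,0,0,84],[0,0,0,0,0,0,84]]'
python3 -m creep '[[0,0,4,0,0,0,84],[0,0,0,0,0,0,84]]'
```

```text
time_s: 18.65
tool_pos: [431.7, 141.0, 4.3]
ee_rot: [-0.0, 0.866, 0.501, -0.001]
contact_force: [-0.5, 0.1, 0.6]
opening: 0.985
grip_force: 0.0
time_s: 18.9
tool_pos: [432.2, 141.1, -0.2]
ee_rot: [-0.0, 0.866, 0.501, -0.0]
contact_force: [0.4, -0.3, 0.3]
opening: 0.982
grip_force: 0.0
time_s: 19.15
tool_pos: [432.3, 141.1, -4.1]
ee_rot: [-0.0, 0.866, 0.501, -0.0]
contact_force: [0.3, -0.3, -0.1]
opening: 0.985
grip_force: 0.0
time_s: 19.4
tool_pos: [432.2, 141.1, -8.1]
ee_rot: [-0.0, 0.866, 0.501, -0.0]
contact_force: [-0.1, 0.2, -0.3]
opening: 0.979
grip_force: 0.0
```

```bash
python3 -m creep '[[0,0,0,0,0,0,70],[0,0,0,0,0,0,64],[0,0,0,0,0,0,61],[0,0,0,0,0,0,61],[0,0,0,0,0,0,61]]'
python3 -m creep '[[0,0,0,0,0,0,59],[0,0,0,0,0,0,58],[0,0,0,0,0,0,58],[0,0,0,0,0,0,58]]'
```

```text
time_s: 20.02
tool_pos: [432.9, 141.3, -7.4]
ee_rot: [0.0, 0.866, 0.501, 0.001]
contact_force: [-0.2, 0.0, 6.5]
opening: 0.715
grip_force: 5.9
time_s: 20.52
tool_pos: [433.3, 141.4, -7.1]
ee_rot: [0.0, 0.866, 0.501, 0.001]
contact_force: [-0.3, 1.5, 9.2]
opening: 0.682
grip_force: 7.5
```

```bash
python3 -m creep '[[0,0,-6,0,0,0,58],[0,0,-12,0,0,0,58],[0,0,-18,0,0,0,58],[0,0,-18,0,0,0,58],[0,0,-18,0,0,0,58],[0,0,-18,0,0,0,58],[0,0,0,0,0,0,58],[0,0,0,0,0,0,58]]'
python3 - <<'E'
from h import *
from scipy.spatial.transform import Rotation as R
c="wrist";im=imaging.camera(c);q=bot.sense();w=q["ee_rot"];Rt=R.from_quat([w[1],w[2],w[3],w[0]]).as_matrix()
cv2.imwrite("pics/w10.png",im[:,:,::-1])
loc=lambda p:(Rt.T@(np.array(p)-q["tool_pos"])).round(1)
print(q["tool_pos"],q["grip_force"])
z=q["tool_pos"][2]+7+25
m=imaging.regions_of("tongs",c)[0]["pixels"];r,cc=np.where(m)
for row in range(45,300,10):
  x=cc[r==row]
  if len(x):
    b=np.flatnonzero(np.diff(x)>3); 
    i=[x[b[0]],x[b[0]+1]] if len(b) else []
    print(row,x.min(),x.max(),loc(ray(c,(row,x.min()),z)),loc(ray(c,(row,x.max()+1),z)), [loc(ray(c,(row,k),z))[1] for k in i])
for n,zz in dict(garlic=10,trivet=0).items():
    print(n,[(round(k["p"],2),np.round(k["position"]).tolist(),ray(c,k["position"],zz).tolist()) for k in imaging.tip_of(n,c)[:2]])
for c in("top","scene"):
  imaging.camera(c)
  for n,zz in dict(garlic=10,trivet=0).items():
    print(c,n,[(round(k["p"],2),np.round(k["position"]).tolist(),ray(c,k["position"],zz).tolist()) for k in imaging.tip_of(n,c)[:2]])
E
```

```text
time_s: 21.52
tool_pos: [432.1, 141.1, 82.0]
ee_rot: [-0.0, 0.866, 0.501, -0.0]
contact_force: [0.1, -0.2, -0.7]
opening: 0.68
grip_force: 4.2
[431.87353605 141.02270884  81.6864889 ] 4.196911007165909
55 138 361 [ 89.4 -42.9 -32. ] [ 89.4  40.8 -32.1] [np.float64(-35.8), np.float64(31.9)]
65 135 364 [ 85.9 -44.3 -32. ] [ 85.9  42.3 -32.1] [np.float64(-30.0), np.float64(27.7)]
75 131 366 [ 82.4 -46.2 -32. ] [ 82.4  43.4 -32.1] [np.float64(-31.0), np.float64(28.6)]
85 131 366 [ 78.8 -46.6 -32. ] [ 78.8  43.8 -32.1] [np.float64(-32.8), np.float64(30.4)]
95 131 369 [ 75.2 -47.1 -32. ] [ 75.1  45.4 -32.1] [np.float64(-33.5), np.float64(31.1)]
105 131 369 [ 71.4 -47.4 -32. ] [ 71.4  45.8 -32.1] [np.float64(-33.8), np.float64(31.4)]
115 132 367 [ 67.7 -47.5 -32. ] [ 67.6  45.4 -32.1] [np.float64(-33.4), np.float64(31.2)]
125 135 365 [ 63.9 -46.8 -32. ] [ 63.8  45.1 -32.1] [np.float64(-33.2), np.float64(30.8)]
135 138 361 [ 59.9 -46.  -32. ] [ 59.8  43.9 -32.1] [np.float64(-31.6), np.float64(29.0)]
145 142 356 [ 55.9 -44.8 -32. ] [ 55.9  42.3 -32.1] [np.float64(-29.4), np.float64(26.9)]
155
[... 855 characters left out ...]
. ] [np.float64(-21.2), np.float64(19.0)]
255 188 313 [  6.3 -29.1 -32. ] [  6.3  27.9 -32. ] [np.float64(-20.9), np.float64(19.2)]
265 187 313 [  1.3 -29.8 -32. ] [  1.2  28.2 -32. ] [np.float64(-20.7), np.float64(19.0)]
275 189 313 [ -3.9 -29.2 -32. ] [ -4.   28.5 -32. ] [np.float64(-20.5), np.float64(19.2)]
285 190 312 [ -9.2 -29.1 -32. ] [ -9.3  28.3 -32. ] [np.float64(-20.2), np.float64(19.4)]
295 192 310 [-14.7 -28.5 -32. ] [-14.7  27.7 -32. ] [np.float64(-19.9), np.float64(19.2)]
garlic []
trivet []
top garlic []
top trivet [(0.65, [220.0, 143.0], [426.8, 353.2, 0.0])]
scene garlic []
scene trivet [(0.7, [171.0, 173.0], [423.8, 343.5, 0.0]), (0.3, [156.0, 198.0], [551.3, 398.0, 0.0])]
```

Now held: force 4.2 N, jaws 92 mm over the outsides as expected at 58 mm, and the jaw centre at local (69,-1). I'll raise the tongs and look at the garlic.

```bash
python3 -m creep '[[5,-12,-17,0,0,0,58],[11,-26,-17,0,0,0,58],[11,-26,-17,0,0,0,58],[11,-26,-17,0,0,0,58],[6,-12,0,0,0,0,58],[0,0,0,0,0,0,58],[0,0,0,0,0,0,58]]'
python3 - <<'E'
from h import *
c="wrist";im=imaging.camera(c);q=bot.sense()
p=cv2.cvtColor(im,cv2.COLOR_RGB2BGR)
print(q["tool_pos"])
for n,zz in dict(garlic=10,trivet=0).items():
    print(n,[(round(k["p"],2),np.round(k["position"]).tolist(),ray(c,k["position"],zz).tolist()) for k in imaging.tip_of(n,c)[:2]])
    for k in imaging.regions_of(n,c)[:1]:
        r,cc=np.where(k["pixels"]);print(k["p"],r.min(),r.max(),cc.min(),cc.max())
        if n=="trivet":
            h=cv2.convexHull(np.c_[cc,r].astype(np.int32))[:,0]
            P=np.array([ray(c,(b,a),10)[:2] for a,b in h],np.float32);print("circ",cv2.minEnclosingCircle(P))
        else: print([ray(c,(np.median(r),x),32).tolist() for x in(cc.min(),cc.max()+1)])
cv2.imwrite("pics/w11.png",p)
E
```

```text
time_s: 22.9
tool_pos: [366.0, 229.5, 149.4]
ee_rot: [0.0, 0.866, 0.501, -0.001]
contact_force: [0.2, 0.2, -0.8]
opening: 0.676
grip_force: 4.2
[366.09781822 229.42599389 149.47762168]
garlic [(0.61, [51.0, 242.0], [417.7, 335.0, 10.0])]
0.85 8 78 209 271
[[396.0, 350.9, 32.0], [441.1, 324.8, 32.0]]
trivet []
0.85 0 93 178 299
circ ((424.56182861328125, 352.53082275390625), 54.36124038696289)
```

View pics/w11.png

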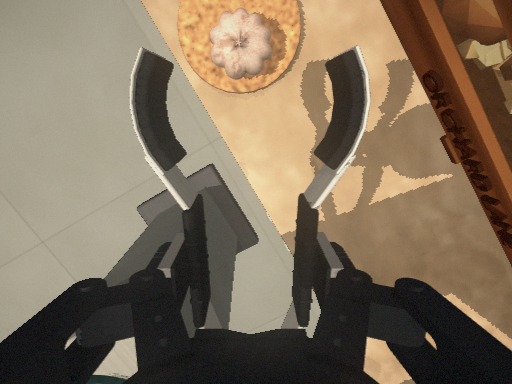

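The picture shows the garlic at (43,240) on the trivet, with the tongs centred on column ~250. Its position is about (418,337) and its width 52 mm, which fits. I'll move the jaws above it and check again.

```bash
python3 -m creep '[[10,-2,0,0,0,0,58],[20,-3,15,0,0,0,58],[20,-3,20,0,0,0,58],[0,0,20,0,0,0,58],[0,0,10,0,0,0,58],[0,0,0,0,0,0,58],[0,0,0,0,0,0,58]]'
python3 - <<'E'
from h import *
from scipy.spatial.transform import Rotation as R
c="wrist";im=imaging.camera(c);q=bot.sense();w=q["ee_rot"];Rt=R.from_quat([w[1],w[2],w[3],w[0]]).as_matrix()
loc=lambda p:(Rt.T@(np.array(p)-q["tool_pos"])).round(1)
print(q["tool_pos"])
for k in imaging.tip_of("garlic",c)[:2]:print(k["p"],k["position"],loc(ray(c,k["position"],10)))
k=imaging.regions_of("garlic",c)[0];r,cc=np.where(k["pixels"]);print(k["p"],r.min(),r.max(),cc.min(),cc.max())
for rc in((r.min(),cc.mean()),(r.max()+1,cc.mean()),(r.mean(),cc.min()),(r.mean(),cc.max()+1)):print(loc(ray(c,rc,32)))
m=imaging.regions_of("tongs",c)[0]["pixels"];r,cc=np.where(m);z=q["tool_pos"][2]+32
print("tip row",r.min(),loc(ray(c,(r.min(),250),z)))
for row in(90,105,120):
  x=cc[r==row];print(loc(ray(c,(row,x.min()),z)),loc(ray(c,(row,x.max()+1),z)))
E
```

```text
time_s: 24.02
tool_pos: [384.4, 277.6, 85.7]
ee_rot: [-0.0, 0.866, 0.501, 0.0]
contact_force: [-0.0, 0.7, -1.0]
opening: 0.683
grip_force: 4.2
[384.47657693 277.65426385  85.83872294]
0.63 [110.2, 250.7] [67.4 -0.4 75.9]
0.98 67 149 212 288
[94.7 -1.  54. ]
[41.  -1.1 53.9]
[ 69.2 -26.3  53.9]
[69.1 25.3 53.9]
tip row 46 [ 92.5  -1.  -31.9]
[ 77.  -47.2 -31.9] [ 76.9  45.3 -31.8]
[ 71.4 -48.3 -31.9] [ 71.4  46.  -31.8]
[ 65.7 -47.8 -31.9] [ 65.7  45.8 -31.9]
```

Bulb at local (68,-0.8), jaws at (70,-1), so they line up. Lowering and closing.

```bash
python3 -m creep '[[-1,0,15,0,0,0,58],[0,0,22,0,0,0,58],[0,0,22,0,0,0,58],[0,0,12,0,0,0,58],[0,0,4,0,0,0,58],[0,0,0,0,0,0,58]]'
python3 -m creep '[[0,0,0,0,0,0,55],[0,0,0,0,0,0,52],[0,0,0,0,0,0,50],[0,0,0,0,0,0,50],[0,0,0,0,0,0,50]]'
python3 -m creep '[[0,0,0,0,0,0,48],[0,0,0,0,0,0,47],[0,0,0,0,0,0,47],[0,0,0,0,0,0,47]]'
```

```text
time_s: 24.98
tool_pos: [383.6, 276.7, 10.4]
ee_rot: [-0.0, 0.866, 0.501, 0.0]
contact_force: [0.5, -0.1, -0.9]
opening: 0.681
grip_force: 4.2
time_s: 25.6
tool_pos: [383.4, 276.6, 10.2]
ee_rot: [-0.0, 0.866, 0.501, 0.0]
contact_force: [0.7, -0.8, -1.1]
opening: 0.589
grip_force: 5.8
time_s: 26.1
tool_pos: [383.4, 276.6, 10.1]
ee_rot: [-0.0, 0.866, 0.501, -0.0]
contact_force: [-0.4, -0.1, -1.1]
opening: 0.553
grip_force: 6.2
```

```bash
python3 -m creep '[[0,0,0,0,0,0,46],[0,0,0,0,0,0,45],[0,0,0,0,0,0,44],[0,0,0,0,0,0,44],[0,0,0,0,0,0,44]]' 20
python3 -m creep '[[0,0,0,0,0,0,42],[0,0,0,0,0,0,42],[0,0,0,0,0,0,42],[0,0,0,0,0,0,42]]'
```

```text
time_s: 26.72
tool_pos: [383.4, 276.6, 10.2]
ee_rot: [-0.0, 0.866, 0.501, 0.0]
contact_force: [-0.3, -0.1, -1.3]
opening: 0.514
grip_force: 7.0
time_s: 27.22
tool_pos: [383.4, 276.6, 10.1]
ee_rot: [-0.0, 0.866, 0.501, -0.0]
contact_force: [-0.1, 0.1, 0.2]
opening: 0.5
grip_force: 20.4
```

Clamped: the fingers stopped at 42.7 mm with 20 N. Lift.

```bash
python3 -m creep '[[0,0,-5,0,0,0,42],[0,0,-10,0,0,0,42],[0,0,-15,0,0,0,42],[0,0,-20,0,0,0,42],[0,0,-20,0,0,0,42],[0,0,-10,0,0,0,42],[0,0,0,0,0,0,42],[0,0,0,0,0,0,42],[0,0,0,0,0,0,42]]'
python3 - <<'E'
from h import *
from scipy.spatial.transform import Rotation as R
c="wrist";im=imaging.camera(c);q=bot.sense();w=q["ee_rot"];Rt=R.from_quat([w[1],w[2],w[3],w[0]]).as_matrix()
loc=lambda p:(Rt.T@(np.array(p)-q["tool_pos"])).round(1)
z=q["tool_pos"][2]
k=imaging.regions_of("garlic",c)[0];r,cc=np.where(k["pixels"]);print(k["p"],r.min(),r.max(),cc.min(),cc.max())
for rc in((r.min(),cc.mean()),(r.max()+1,cc.mean()),(r.mean(),cc.min()),(r.mean(),cc.max()+1)):print(loc(ray(c,rc,z+22)))
E
```

```text
time_s: 28.35
tool_pos: [382.9, 276.3, 89.5]
ee_rot: [-0.0, 0.866, 0.501, -0.001]
contact_force: [-0.2, -0.8, -2.0]
opening: 0.504
grip_force: 20.6
0.96 41 170 190 309
[ 96.2  -1.  -22.1]
[ 42.9  -1.1 -22.1]
[ 71.4 -26.3 -22.1]
[ 71.3  24.6 -22.1]
```

The bulb came up with the tongs: 53 mm wide at the lifted height, centred at local (69.5,-1). Now up and turn.

```bash
python3 -m creep '[[0,0,-15,0,0,0,42],[0,0,-30,0,0,0,42],[0,0,-35,0,0,0,42],[0,0,-25,0,0,5,42],[0,0,-10,0,0,9,42],[0,0,0,0,0,10,42],[0,0,0,0,0,10,42],[0,0,0,0,0,10,42],[0,0,0,0,0,9,42],[0,0,0,0,0,7,42],[0,0,0,0,0,0,42],[0,0,0,0,0,0,42]]'
```

```text
time_s: 29.95
tool_pos: [383.3, 276.5, 204.9]
ee_rot: [0.0, 1.0, 0.002, -0.0]
contact_force: [-0.6, 0.3, -1.3]
opening: 0.503
grip_force: 20.8
```

```bash
python3 -m creep '[[10,10,0,0,0,0,42],[16,25,0,0,0,0,42],[15,38,0,0,0,0,42],[0,45,0,0,0,0,42],[0,45,0,0,0,0,42],[0,45,0,0,0,0,42],[0,45,0,0,0,0,42],[0,45,0,0,0,0,42],[0,45,0,0,0,0,42],[0,45,0,0,0,0,42],[0,40,0,0,0,0,42],[0,35,0,0,0,0,42]]'
python3 -m creep '[[0,35,0,0,0,0,42],[0,30,0,0,0,0,42],[0,20,0,0,0,0,42],[0,10,0,0,0,0,42],[0,0,0,0,0,0,42],[0,0,0,0,0,0,42],[0,0,0,0,0,0,42]]'
python3 - <<'E'
from h import *
c="wrist";im=imaging.camera(c);q=bot.sense();print(q["tool_pos"]);z=q["tool_pos"][2]
k=imaging.regions_of("garlic",c)[0];r,cc=np.where(k["pixels"])
print("bulb",(ray(c,(r.mean(),cc.min()),z+22)+ray(c,(r.mean(),cc.max()+1),z+22))/2)
for n in("ramekin","salt_mill","pepper_mill"):
  for k in imaging.tip_of(n,c)[:1]:print(n,k["p"],ray(c,k["position"],0))
  imaging
for c in("top","scene"):
  imaging.camera(c)
  for n in("ramekin","salt_mill","pepper_mill"):
    for k in imaging.tip_of(n,c)[:1]:print(c,n,k["p"],ray(c,k["position"],0))
E
```

```text
time_s: 31.45
tool_pos: [425.1, -189.0, 205.2]
ee_rot: [0.0, 1.0, 0.001, 0.0]
contact_force: [0.3, 1.0, -1.9]
opening: 0.501
grip_force: 20.8
time_s: 32.33
tool_pos: [425.4, -280.4, 205.1]
ee_rot: [-0.0, 1.0, 0.001, -0.0]
contact_force: [0.2, -0.2, -1.1]
opening: 0.497
grip_force: 20.8
[ 425.46121626 -280.53684667  205.13048065]
bulb [ 495.6 -279.1  227.1]
salt_mill 0.6 [ 498.8 -151.     0. ]
pepper_mill 0.96 [ 493.1 -417.2    0. ]
top ramekin 0.58 [ 496.8 -288.9    0. ]
top salt_mill 0.63 [ 497.2 -144.8    0. ]
scene ramekin 0.68 [ 496.7 -290.1    0. ]
scene salt_mill 0.97 [ 487.8 -151.1    0. ]
scene pepper_mill 0.75 [ 480.8 -416.8    0. ]
```

```bash
python3 -m creep '[[0,6,10,0,0,0,42],[0,0,20,0,0,0,42],[0,0,25,0,0,0,42],[0,0,25,0,0,0,42],[0,0,20,0,0,0,42],[0,0,8,0,0,0,42],[0,0,2,0,0,0,42],[0,0,0,0,0,0,42],[0,0,0,0,0,0,42],[0,0,0,0,0,0,42],[0,0,0,0,0,0,42],[0,0,0,0,0,0,42]]'
python3 - <<'E'
from h import *
q=bot.sense();z=q["tool_pos"][2];print(np.abs(q["qvel"]).max())
for c in("wrist","top","scene"):
  imaging.camera(c)
  for n,zz in dict(garlic=z,ramekin=0,salt_mill=0,pepper_mill=0).items():
    for k in imaging.tip_of(n,c)[:1]:print(c,n,k["p"],ray(c,k["position"],zz))
  if c=="wrist":
    k=imaging.regions_of("garlic",c)[0];r,cc=np.where(k["pixels"])
    print("bulb",k["p"],(ray(c,(r.mean(),cc.min()),z+22)+ray(c,(r.mean(),cc.max()+1),z+22))/2)
E
```

```text
time_s: 34.48
tool_pos: [425.5, -287.4, 95.2]
ee_rot: [0.0, 1.0, 0.001, 0.0]
contact_force: [-0.4, -0.8, -1.5]
opening: 0.506
grip_force: 20.8
0.001051050412466796
wrist garlic 0.82 [ 494.3 -285.9   95.2]
wrist salt_mill 0.61 [ 498.5 -148.8    0. ]
wrist pepper_mill 0.68 [ 493.8 -414.4    0. ]Traceback (most recent call last):
  File "<stdin>", line 8, in <module>
IndexError: list index out of range
```

Bulb at about (494,-286), with its underside near z = 95, over the ramekin at about (494,-285), and still. Handing in.

```bash
python3 -c "
from plant import workorder
print(workorder.close_job())"
```

```text
the job is handed in; nothing more can be done
None
```

I handed the job in at about 34.5 s of robot time: the ramekin stands midway between the mills, and the tongs hold the bulb still and centred over it, about 5 cm above the rim by my measurements; the hand-in gave no verdict.

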